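# Slide the yellow-capped sample pot down its feed chute to the stop

### The arm

A 6-joint arm with a two-finger parallel gripper is mounted at the origin on the work surface. World frame = base frame: x ahead of the robot, y to its left, z up, the work surface at z = 0. Lengths are in m, angles in degrees, forces in N, time in s.
With the tool pointing down it reaches from about 0.4 to 0.825 m from the base axis. Payload 7 kg.
Tool frame: the origin (TCP) lies midway between the tips of the shut fingers; the grasp point (between the pads) lies 19 mm behind it (grip_depth is the distance from the TCP to the grasp point, in m); z points along the fingers, y is the direction in which the jaws open and shut (so a half turn about z gives the same grasp; the last joint's range is limited). The gripper opens to 88 mm and grips with 3 to 60 N. Pads are 19 mm wide; open, the fingers measure 130 mm over their backs; the gripper's body (78 mm by 193 mm) begins 47 mm behind the grasp point.
Start: joints at [-52.706, 20.546, 0.682, 0, -70.136, -16.507], TCP at [0.24, -0.631, 0.227] pointing down, gripper open.
Joint ranges: [-176.03, 176.03], [-82.01, 121.73], [-58.28, 71.71], [-173.87, 95.51], [-174.79, -0.11], [-173.66, 173.66]. Speed limits (degrees/s): [136.94, 136.94, 172.46, 180, 180, 180].

### API

Orientations are given as [roll, pitch, yaw] about the fixed x, y, z axes, in that order (R = Rz(yaw) Ry(pitch) Rx(roll)).
In Python, from plant import * gives the robot as it stands.
- The arm moves only by the shell command python3 -m inch 'ROWS'. ROWS is JSON, a list of rows, each an object of numbers: "ax", "ay", "az": the turn, a rotation vector about the tool's x, y, z in degrees; "dx", "dy", "dz": the shift along the tool's x, y, z in mm; "fingers": the finger opening in mm, from 0 to 87.6. In form: [{"ax": .., "ay": .., "az": .., "dx": .., "dy": .., "dz": .., "fingers": ..}, ...]. A call has 1 to 8 rows; each row is the pose to reach, as a shift and turn from the pose commanded when the call began, along the tool's axes at that moment; what a row does not reach only later rows make up. A row lasts 1/8 s, in which the tool goes at most 62.5 mm and 10.7 degrees, less where a joint would pass 70% of its speed; a pose out of reach is approached as far as the arm can. A call with a gripper value outside its range is refused whole. The fingers move at their own pace and stop on an object; the grip force is fixed at half the most. Time passes only in rows, so rows that repeat a pose let the fingers close. It gives the time, the measured TCP pose, the force and the opening at its end, in the units of the state.
- get_obs(): the state, without advancing time (a new reading comes with each control period).
- snapshot(name): name is "scene" or "top" or "wrist"; returns a dict with "image" (480x640x3 uint8, red, green, blue), "fx", "fy", "cx", "cy" (pixels), "k1" (the pictures are not rectified: a ray, as slopes to the right and down, at radius r is drawn at 1 + k1 r^2 times it, then the intrinsics apply), "rvec" (rotation vector, rad) and "tvec" (3), from world to camera coordinates, as OpenCV has them. Camera axes: x right, y down, z forward; pixel columns grow to the right and rows downward; lengths in m; the calibration is good to about 2 mm. A picture is of the moment at which its call begins. There is no depth.
- close_job(): hands the job in, once; it reports no verdict.
Trained networks look in the newest picture that a camera, given by its name, has taken for a name from the list of things; names that differ only in an ending like _2 or _b are one class to them, and where a whole thing is asked for, a point or a joint stands for the part that bears it (a point fixed in the world has none). Each returns a list of dicts, best first, with "score" (0 to 1); they miss things now and then, are a little off and sometimes report something else, mostly with a low value. They report only what shows in the picture. A call takes as long as a camera call. They do not tell look-alikes from the thing itself.
- search_frame(target, camera): "bbox" ([centre column, centre row, width, height] in pixels, round what is visible of it).
- trace(target, camera): "mask" (480x640 bool, what is visible of it) and "bbox" ([centre column, centre row, width, height] in pixels, round what is visible of it).
- landmark_of(target, camera): "position" ([column, row] in pixels: a listed point, or the origin of a listed thing).
The state is a dict: "clock": time; "joint_pos": joint angles; "qvel": joint speeds; "tau": joint torques, N m; "tool_pos": TCP position; "orientation": TCP orientation; "force": force on the tool from outside, world axes, zero at the start; "moment": the same for the moment, N m; "opening": finger opening in m.
Only numpy, scipy, OpenCV 4.12 (cv2) and the standard library are available. Lean on these libraries where they do the work, as an engineer would, in place of code of your own. Each camera call takes 0.05 s, during which the arm holds its last target.

### The job

One of the two sample pots waiting in the sloped feed chutes has a yellow cap. Gently slide that pot down its chute, without lifting it out, until it stands squarely on the chute floor against the orange escapement stop. Leave the blue-capped pot in the other chute where it is.

Things in the scene. Friction and masses are not known exactly. Their poses are not given: they have to be found in the camera images.
- yellow_pot_center (a point): The pot to slide: white cylindrical sample pot, yellow screw cap, 44 mm in diameter (cap 45), 52 mm tall, 60 to 130 g. The point is its centre, 26 mm above its underside; z is its axis, square to the chute floor. It starts 120 to 180 mm uphill of the stop (centre to stop face). Friction holds it on the slope: it moves only while pushed and stays where it is left.
- chute: Fixed sloped aluminium chute holding the yellow-capped pot. Origin: on the lane floor, on its centre line, at the stop's uphill face, 55 mm above the bench. x points downhill along the floor (10 degrees down), y across, z square to the floor. Floor from x = -280 to +50 mm; side walls along all of it, 50 mm apart inside, 4 mm thick, 14 mm high above the floor; open above.
- stop_top (a point): The escapement stop: a rigid orange blade standing square to the floor across the chute, 22 mm wide, 6 mm thick, 34 mm high. The point is the middle of the top edge of its uphill face, 34 mm above the chute's origin along the chute's z. A pot against it has its centre at chute x = -22 mm.
- blue_pot_center (a point): The pot to leave alone: the same pot with a blue cap, 44 mm in diameter, 52 mm tall, standing in a second, identical chute beside the first. The point is its centre.
There are look-alikes about, which are no part of the job. What is shaped like the part that bears yellow_pot_center but green or red is not meant.

How it is judged (in metres and radians):
At the end, for the whole second after the job is handed in: The yellow-capped pot stands on the floor of its chute (within 10 degrees of square to it), on the uphill side of the orange stop and within 10 mm of touching it (x of yellow_pot_center in the frame of chute between -0.032 and -0.012 m and y of yellow_pot_center in the frame of chute between -0.012 and 0.012 m and z of yellow_pot_center in the frame of chute below 0.036 m and angle between the z axis of yellow_pot_center and the z axis of chute, either way round below 0.175 rad).
It fails at once if the yellow-capped pot is lifted out of its lane (more than 20 mm off the floor) (z of yellow_pot_center in the frame of chute above 0.046 m).
It fails at once if the yellow-capped pot is knocked down the chute (faster than 0.5 m/s) (linear speed of yellow_pot above 0.5 m/s).
It fails at once if the blue-capped pot is moved by more than 15 mm (distance of blue_pot_center from where it was at the start of the episode above 0.015 m).
It also fails if it takes over 30 s, if anything falls off the work surface, if the arm or the gripper's body presses on something with over 40 N, if the wrist force passes 120 N, or if a joint passes its speed limit or range.

## Working session

There is one attempt and no reset: what is moved stays moved. The work goes in short steps, Python scripts to look and compute and a shell command to move; the robot and the scene stay as the last step left them, time stands still between calls to the robot, and variables do not carry over. Pictures are saved under pics/ and viewed, and the job is handed in when it is done.

```bash
ls; mkdir -p pics; cat > h.py <<'E'
from plant import *
import numpy as np, cv2
def cam(s):
    K=np.array([[s['fx'],0,s['cx']],[0,s['fy'],s['cy']],[0,0,1.]]);D=np.array([s['k1'],0,0,0,0.])
    R=cv2.Rodrigues(np.array(s['rvec'],float))[0];t=np.array(s['tvec'],float).reshape(3)
    return K,D,R,t
def ray(s,p):
    K,D,R,t=cam(s)
    u=cv2.undistortPoints(np.array([[p]],float),K,D)[0,0]
    return -R.T@t, R.T@np.array([u[0],u[1],1.])
def proj(s,X):
    K,D,R,t=cam(s)
    return cv2.projectPoints(np.array(X,float).reshape(-1,1,3),np.array(s['rvec'],float),t,K,D)[0].reshape(-1,2)
def tri(obs):
    A=np.zeros((3,3));b=np.zeros(3)
    for s,p in obs:
        c,d=ray(s,p);d=d/np.linalg.norm(d);M=np.eye(3)-np.outer(d,d);A+=M;b+=M@c
    X=np.linalg.solve(A,b)
    return X,[np.linalg.norm(proj(s,X)[0]-p) for s,p in obs]
E
python3 - <<'E'
from h import *
print(get_obs())
for n in ['scene','top','wrist']:
    s=snapshot(n);cv2.imwrite(f'pics/{n}0.png',s['image'][:,:,::-1])
    for t in ['yellow_pot_center','blue_pot_center','stop_top','chute']:
        print(n,t,[(round(d['score'],2),np.round(d['position']).tolist()) for d in landmark_of(t,n)],[(round(d['score'],2),np.round(d['bbox']).tolist()) for d in search_frame(t,n)])
E
```

```text
pics
{'clock': 0.0, 'joint_pos': array([-5.27050105e+01,  2.05898360e+01,  6.32554192e-01, -2.00068911e-02,
       -7.01366621e+01, -1.65073862e+01]), 'qvel': array([-0.09117955,  0.0366976 ,  0.00907488,  0.01293548,  0.02128895,
       -0.07949488]), 'tau': array([ 3.57929571e-05, -5.82723141e+01,  2.93050486e+01,  6.99697629e+00,
        6.91996000e-03, -1.69544633e-04]), 'tool_pos': array([ 0.23935538, -0.63059498,  0.22563184]), 'orientation': array([ 1.79904584e+02, -8.66311665e-03, -1.59219203e+02]), 'force': array([ 0.1475863 , -0.04244003,  0.77916419]), 'moment': array([0.02267509, 0.01570471, 0.01738685]), 'opening': 0.08812680744095}
scene yellow_pot_center [(0.97, [332.0, 276.0]), (0.83, [243.0, 272.0]), (0.75, [279.0, 243.0]), (0.67, [135.0, 317.0]), (0.6, [205.0, 383.0])] [(0.9, [205.0, 379.0, 45.0, 44.0]), (0.87, [241.0, 272.0, 35.0, 44.0]), (0.82, [276.0, 243.0, 34.0, 30.0]), (0.57, [332.0, 278.0, 42.0, 32.0])]
scene blue_pot_center [(0.83, [343.0, 158.0])] [(0.57, [344.0, 159.0, 30.0, 43.0])]
scene stop_top [(0.59, [317.0, 346.0])] [(0.84, [264.0, 311.0, 185.0, 200.0])]
scene chute [(0.56, [308.0, 358.0])] [(0.79, [264.0, 312.0, 187.0, 198.0])]
top yellow_pot_center [(0.88, [459.0, 322.0]), (0.7, [317.0, 290.0]), (0.64, [314.0, 223.0]), (0.57, [399.0, 252.0])] [(0.87, [398.0, 250.0, 32.0, 36.0]), (0.85, [462.0, 320.0, 40.0, 36.0]), (0.66, [315.0, 289.0, 32.0, 36.0]), (0.61, [313.0, 222.0, 32.0, 36.0]), (0.58, [458.0, 230.0, 36.0, 32.0])]
top blue_pot_center [(0.64, [208.0, 288.0])] [(0.92, [208.0, 287.0, 37.0, 38.0])]
top stop_top [(0.92, [400.0, 156.0])] [(0.84, [388.0, 237.0, 57.0, 205.0])]
top chute [(0.57, [397.0, 168.0])] [(0.67, [389.0, 237.0, 60.0, 198.0])]
wrist yellow_pot_center [] []
wrist blue_pot_center [] []
wrist stop_top [] []
wrist chute [] []
```

View pics/scene0.png

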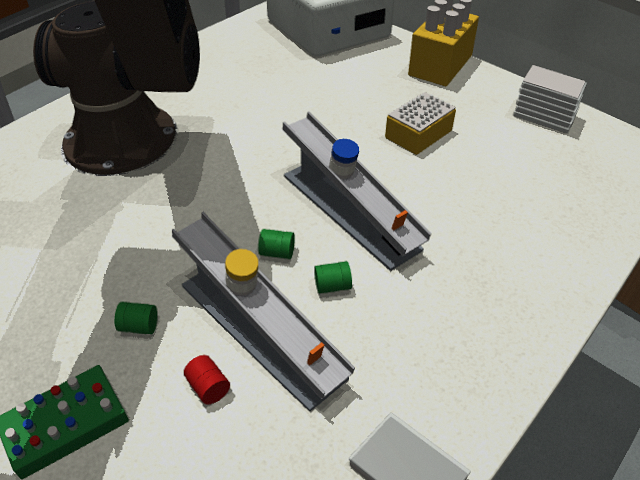

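View pics/top0.png

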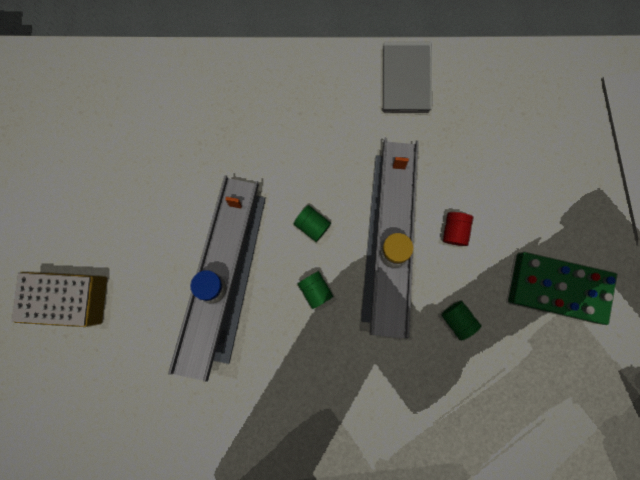

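The wanted pot is the yellow cap at scene (242,270) / top (398,249). Possible confusions:
- green cylinders at scene (277,243), (333,277) and (136,318)
- red cylinder at scene (207,379)
- blue pot at scene (344,158)

Next is a close crop and the measurement.

```bash
python3 - <<'E'
from h import *
S={}
for n in ['scene','top']:
    s=S[n]=snapshot(n); im=s['image'][:,:,::-1]
    for t in ['yellow_pot_center','stop_top','chute']:
        print(n,t,[(round(d['score'],2),np.round(d['position'],1).tolist()) for d in landmark_of(t,n)])
    hsv=cv2.cvtColor(s['image'],cv2.COLOR_RGB2HSV)
    m=cv2.inRange(hsv,(18,120,100),(32,255,255));k,l,st,c=cv2.connectedComponentsWithStats(m)
    print('yel',[(st[i].tolist(),c[i].round(1).tolist()) for i in range(1,k) if st[i][4]>100])
    m=cv2.inRange(hsv,(4,150,80),(14,255,255));k,l,st,c=cv2.connectedComponentsWithStats(m)
    print('or',[(st[i].tolist(),c[i].round(1).tolist()) for i in range(1,k) if st[i][4]>30])
    print(n,'cam',ray(s,(320,240)))
a=cv2.resize(S['scene']['image'][200:420,165:365,::-1],None,fx=2.7,fy=2.7,interpolation=2)[:590]
cv2.imwrite('pics/c1.png',a)
b=cv2.resize(S['top']['image'][130:350,350:450,::-1],None,fx=2.7,fy=2.7,interpolation=2)
cv2.imwrite('pics/c2.png',b)
E
```

```text
scene yellow_pot_center [(0.84, [331.3, 277.5]), (0.73, [279.4, 244.2]), (0.6, [239.9, 273.8]), (0.59, [205.6, 382.2]), (0.57, [137.1, 320.2]), (0.41, [344.6, 156.6])]
scene stop_top [(0.81, [315.8, 345.1])]
scene chute []
yel [([413, 14, 66, 31, 652], [445.2, 31.4]), ([387, 115, 57, 19, 118], [413.1, 124.5]), ([225, 249, 33, 28, 719], [241.3, 262.1])]
or [([396, 210, 12, 8, 42], [401.4, 213.6]), ([310, 342, 15, 13, 71], [316.7, 348.1])]
scene cam (array([ 0.98149986, -0.4853326 ,  0.73933989]), array([-0.45955053,  0.52641296, -0.71535261]))
top yellow_pot_center [(0.8, [396.2, 249.3]), (0.8, [458.5, 318.6]), (0.72, [452.4, 231.8]), (0.68, [313.7, 222.8]), (0.57, [315.3, 290.9])]
top stop_top [(0.64, [399.9, 157.3])]
top chute [(0.71, [395.4, 166.9])]
yel [([384, 233, 29, 28, 642], [398.2, 246.8])]
or [([395, 157, 13, 5, 43], [401.3, 158.9]), ([226, 197, 13, 6, 50], [231.9, 199.2])]
top cam (array([ 0.48680374, -0.04292994,  0.81133933]), array([ 0.0926972 ,  0.02833776, -0.9954272 ]))
```

View pics/c1.png

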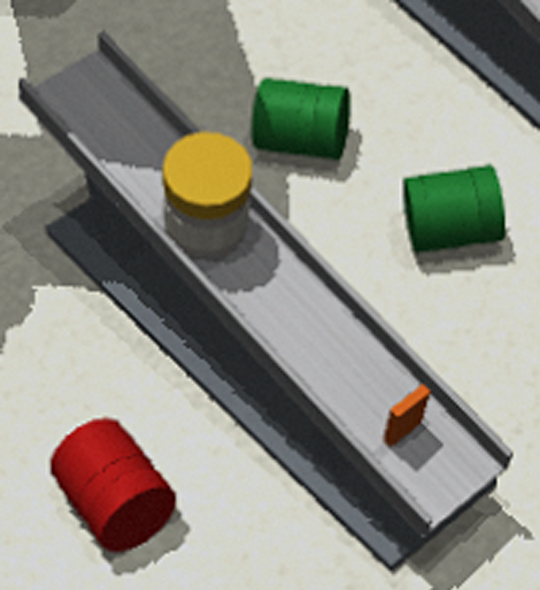

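View pics/c2.png

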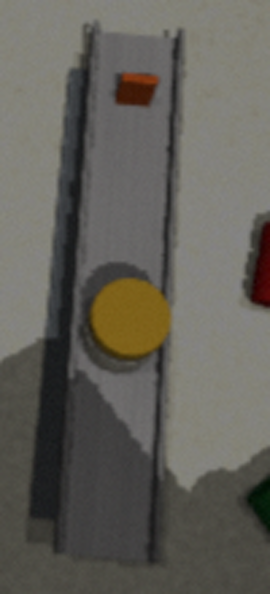

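```bash
cat > chute.py <<'E'
from h import *
from scipy.optimize import least_squares
def frame(p):
    x,y,yaw=p;c,s=np.cos(yaw),np.sin(yaw)
    a=np.deg2rad(10);Rz=np.array([[c,-s,0],[s,c,0],[0,0,1]]);Ry=np.array([[np.cos(a),0,np.sin(a)],[0,1,0],[-np.sin(a),0,np.cos(a)]])
    return Rz@Ry,np.array([x,y,.055])
E
python3 - <<'E'
from chute import *
s=snapshot('scene');t=snapshot('top')
C2=lambda u,v:(350+u/2.7,130+v/2.7)
C1=lambda u,v:(165+u/2.7,200+v/2.7)
F=[(t,C2(97,33),(.05,.025,0)),(t,C2(168,38),(.05,-.025,0)),(t,C2(64,552),(-.28,.025,0)),(t,C2(152,562),(-.28,-.025,0)),
(s,C1(510,458),(.05,.027,.014)),(s,C1(430,522),(.05,-.027,.014)),(s,C1(103,35),(-.28,.027,.014)),(s,C1(23,85),(-.28,-.027,.014)),
(s,(315.8,345.5),(0,0,.034)),(t,(400,157.3),(0,0,.034)),]
P=[(t,C2(130,317)),(s,C1(207,170))]
def res(q):
    R,o=frame(q[:3]);r=[]
    for c,p,X in F: r.append(proj(c,R@np.array(X)+o)[0]-p)
    for c,p in P: r.append(proj(c,R@np.array([q[3],q[4],.052])+o)[0]-p)
    return np.concatenate(r)
q=least_squares(res,[.7,-.1,0,-.15,0],loss='soft_l1').x
print(q,np.rad2deg(q[2]));print(res(q).reshape(-1,2).round(1))
np.save('q.npy',q)
R,o=frame(q)
print('pot',R@np.array([q[3],q[4],.026])+o)
X,e=tri(P[::-1] and [(c,p) for c,p in P]);print('cap tri in chute',R.T@(X-o),e)
E
```

```text
[ 6.80371393e-01 -1.53371942e-01 -8.22574040e-02 -1.51480970e-01
  5.22992173e-04] -4.7130020842618165
[[-0.8 -1. ]
 [ 1.7 -0.5]
 [-0.7  0. ]
 [-0.7 -0.5]
 [ 0.9 -1.2]
 [ 0.8  0.2]
 [-2.4 -0.4]
 [-2.5 -1.5]
 [-0.2  1.5]
 [ 1.3  2.8]
 [ 0.  -0.6]
 [-0.3 -0.5]]Traceback (most recent call last):
  File "<stdin>", line 17, in <module>
  File "chute.py", line 4, in frame
    x,y,yaw=p;c,s=np.cos(yaw),np.sin(yaw)
    ^^^^^^^
ValueError: too many values to unpack (expected 3)
```

```bash
cat > go.py <<'E'
from chute import *
from scipy.spatial.transform import Rotation as Ro
import sys
q=np.load('q.npy');R,o=frame(q[:3])
def show(*targets):
    ob=get_obs();T=Ro.from_euler('xyz',ob['orientation'],degrees=True);p=ob['tool_pos']
    print('tcp in chute mm',(R.T@(p-o)*1e3).round(1),'pot x',(q[3:]*1e3).round(1),'F chute',(R.T@ob['force']).round(1),'open',ob['opening'],ob['clock'])
    Rt=Ro.from_matrix(R@np.diag([-1,1,-1]))
    for t in targets:
        w=o+R@(np.array(t)/1e3)
        print(t,'d',(T.inv().apply(w-p)*1e3).round(1),'a',(T.inv()*Rt).as_rotvec(degrees=True).round(2))
if __name__=='__main__': show(*eval(sys.argv[1]))
E
python3 go.py '[(-205,0,110),(-205,0,20)]'
```

```text
tcp in chute mm [-423.8 -512.3   99.5] pot x [-151.5    0.5] F chute [-0.9 -0.5  0.1] open 0.0876761416645851 1.85
(-205, 0, 110) d [-416.7  368.8   27.6] a [-2.22  9.83 25.43]
(-205, 0, 20) d [-402.6  375.5  116.3] a [-2.22  9.83 25.43]
```

```bash
python3 -m inch '[{"ax":-1,"ay":5,"az":13,"dx":-200,"dy":180,"dz":5,"fingers":25},{"ax":-1,"ay":5,"az":13,"dx":-200,"dy":180,"dz":5,"fingers":25},{"ax":-1,"ay":5,"az":13,"dx":-200,"dy":180,"dz":5,"fingers":25},{"ax":-1,"ay":5,"az":13,"dx":-200,"dy":180,"dz":5,"fingers":25},{"ax":-2.2,"ay":9.8,"az":25.4,"dx":-417,"dy":369,"dz":28,"fingers":25},{"ax":-2.2,"ay":9.8,"az":25.4,"dx":-417,"dy":369,"dz":28,"fingers":25},{"ax":-2.2,"ay":9.8,"az":25.4,"dx":-417,"dy":369,"dz":28,"fingers":25},{"ax":-2.2,"ay":9.8,"az":25.4,"dx":-417,"dy":369,"dz":28,"fingers":25}]'; python3 go.py '[(-205,0,110),(-205,0,20)]'
```

```text
clock: 2.85
tool_pos: [0.4659, -0.199, 0.2039]
orientation: [-180.0, -9.9, 175.3]
force: [0.9, -0.5, -0.4]
opening: 0.0254
tcp in chute mm [-232.7  -63.1  110.2] pot x [-151.5    0.5] F chute [ 1.  -0.4 -0.2] open 0.025391466067879655 2.85
(-205, 0, 110) d [-27.7  63.1   0.2] a [-0.03  0.07  0.05]
(-205, 0, 20) d [-27.6  63.1  90.2] a [-0.03  0.07  0.05]
```

```bash
python3 -m inch '[{"dx":-27.7,"dy":63,"dz":0,"fingers":25},{"dx":-27.7,"dy":63,"dz":0,"fingers":25},{"dx":-27.7,"dy":63,"dz":30,"fingers":25},{"dx":-27.7,"dy":63,"dz":60,"fingers":25},{"dx":-27.7,"dy":63,"dz":60,"fingers":25}]'; python3 - <<'E'
from h import *
for n in ['scene','top','wrist']:
    s=snapshot(n); cv2.imwrite(f'pics/{n}2.png',s['image'][:,:,::-1])
a=cv2.imread('pics/scene2.png')[150:400,120:370];b=cv2.resize(cv2.imread('pics/wrist2.png'),(333,250))
cv2.imwrite('pics/v2.png',np.hstack([cv2.resize(a,(440,440)),cv2.resize(b,(360,270)).__class__ and cv2.copyMakeBorder(cv2.resize(b,(360,270)),0,170,0,0,0)]))
E
python3 go.py '[(-205,0,20)]'
```

```text
tcp in chute mm [-232.3  -62.7  110.1] pot x [-151.5    0.5] F chute [ 0.3 -0.4  0.7] open 0.024735906023088196 3.0
(-205, 0, 20) d [-27.5  62.6  90. ] a [-0.06  0.04  0.28]$[0]: bad value
```

View pics/v2.png

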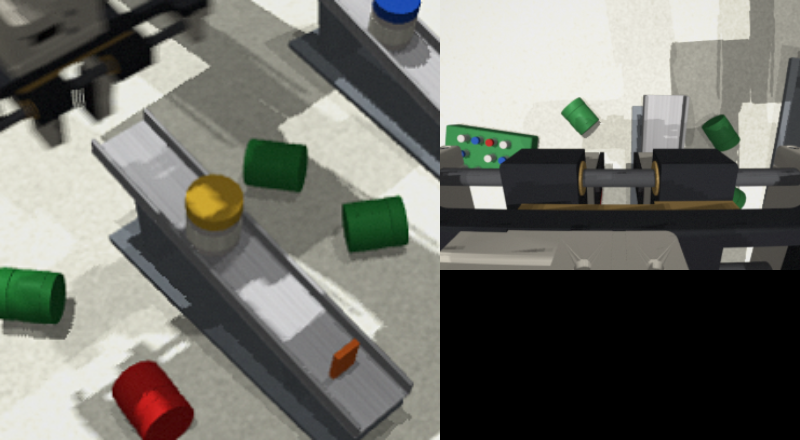

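The call was refused because the rows lacked the ax, ay and az keys. The picture shows the gripper off the chute's uphill end and the yellow cap undisturbed at crop (215,205). I'll resend with every key.

```bash
python3 -m inch '[{"ax":0,"ay":0,"az":0,"dx":-27.5,"dy":63,"dz":0,"fingers":25},{"ax":0,"ay":0,"az":0,"dx":-27.5,"dy":63,"dz":0,"fingers":25},{"ax":0,"ay":0,"az":0,"dx":-27.5,"dy":63,"dz":30,"fingers":25},{"ax":0,"ay":0,"az":0,"dx":-27.5,"dy":63,"dz":60,"fingers":25},{"ax":0,"ay":0,"az":0,"dx":-27.5,"dy":63,"dz":60,"fingers":25}]'; python3 - <<'E'
from h import *
for n in ['scene','top']:
    s=snapshot(n); cv2.imwrite(f'pics/{n}3.png',s['image'][:,:,::-1])
a=cv2.imread('pics/scene3.png')[150:400,120:370];b=cv2.imread('pics/top3.png')[120:370,290:490]
cv2.imwrite('pics/v3.png',np.hstack([cv2.resize(a,(440,440)),cv2.resize(b,(352,440))]))
E
python3 go.py '[(-205,0,20)]'
```

```text
clock: 3.62
tool_pos: [0.4847, -0.1405, 0.1386]
orientation: [-180.0, -10.2, 175.2]
force: [-0.4, 0.2, 0.5]
opening: 0.0254
tcp in chute mm [-205.7   -3.    51. ] pot x [-151.5    0.5] F chute [-0.2 -0.3  1. ] open 0.02539485667538631 3.725
(-205, 0, 20) d [-0.6  3.1 31. ] a [-0.04  0.07 -0.01]
```

View pics/v3.png

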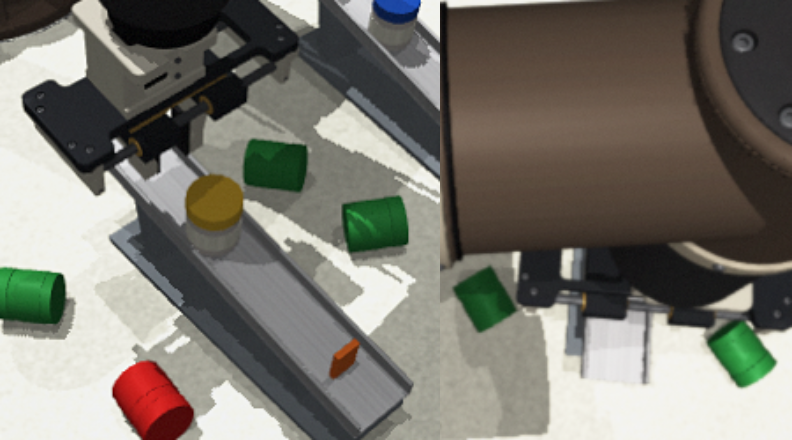

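The fingers stand uphill of the pot, clear of it, and the pot hasn't moved (cap at crop (215,205)). Next I descend.

```bash
python3 -m inch '[{"ax":0,"ay":0,"az":0,"dx":0,"dy":3,"dz":15,"fingers":25},{"ax":0,"ay":0,"az":0,"dx":0,"dy":3,"dz":30,"fingers":25},{"ax":0,"ay":0,"az":0,"dx":0,"dy":3,"dz":30,"fingers":25}]'; python3 go.py '[(-180,0,20)]'
```

```text
clock: 4.1
tool_pos: [0.4807, -0.1361, 0.1092]
orientation: [-180.0, -10.1, 175.3]
force: [-0.2, -0.2, 0.4]
opening: 0.0251
tcp in chute mm [-206.8    0.8   18.6] pot x [-151.5    0.5] F chute [-0.2 -0.2  0.3] open 0.025111099469316504 4.1
(-180, 0, 20) d [-26.8  -0.9  -1.5] a [-0.03 -0.11  0.03]
```

```bash
python3 -m inch '[{"ax":0,"ay":0,"az":0,"dx":-8,"dy":0,"dz":-1,"fingers":25},{"ax":0,"ay":0,"az":0,"dx":-16,"dy":0,"dz":-1,"fingers":25},{"ax":0,"ay":0,"az":0,"dx":-21,"dy":0,"dz":-1,"fingers":25},{"ax":0,"ay":0,"az":0,"dx":-26,"dy":0,"dz":-1,"fingers":25},{"ax":0,"ay":0,"az":0,"dx":-31,"dy":0,"dz":-1,"fingers":25},{"ax":0,"ay":0,"az":0,"dx":-36,"dy":0,"dz":-1,"fingers":25},{"ax":0,"ay":0,"az":0,"dx":-41,"dy":0,"dz":-1,"fingers":25},{"ax":0,"ay":0,"az":0,"dx":-46,"dy":0,"dz":-1,"fingers":25}]'; cat > look.py <<'E'
import sys
from go import *
from scipy.optimize import minimize
n=sys.argv[1]
s=snapshot('scene');im=s['image'];cv2.imwrite(f'pics/s{n}.png',cv2.resize(im[200:420,150:370,::-1],(594,594),interpolation=2))
hsv=cv2.cvtColor(im,cv2.COLOR_RGB2HSV);m=cv2.inRange(hsv,(18,120,60),(32,255,255));m[:200]=0
k,l,st,c=cv2.connectedComponentsWithStats(m);i=1+np.argmax(st[1:,4]);print('yel',st[i],c[i])
th=np.linspace(0,2*np.pi,60)
def pm(x,y):
    pts=[(x+.0225*np.cos(t),y+.0225*np.sin(t),z) for t in th for z in(.040,.052)]
    P=proj(s,np.array(pts)@R.T+o);h=cv2.convexHull(P.astype(np.float32)).reshape(-1,2);return h
def f(v):
    h=pm(v[0]/1e3,v[1]/1e3);a=[h[:,0].min(),h[:,0].max(),h[:,1].min(),h[:,1].max()]
    b=[st[i][0]-.5,st[i][0]+st[i][2]-.5,st[i][1]-.5,st[i][1]+st[i][3]-.5];return np.array(a)-b
r=least_squares(f,[-120,0]);print('pot x,y mm',r.x.round(1),'res',r.fun.round(1))
show((-50,0,20))
E
python3 look.py 4
```

```text
clock: 5.1
tool_pos: [0.5275, -0.1399, 0.1034]
orientation: [-180.0, -10.0, 175.3]
force: [0.0, -0.6, -0.3]
opening: 0.025
yel [234 258  34  33 760] [252.11315789 275.51052632]
pot x,y mm [-120.    0.] res [5.4 5.4 6.6 6.7]
tcp in chute mm [-159.     0.9   21. ] pot x [-151.5    0.5] F chute [0.8 0.1 0.2] open 0.02514472353638172 5.15
(-50, 0, 20) d [-109.    -1.     1.1] a [-0.03  0.05  0.04]
```

View pics/s4.png

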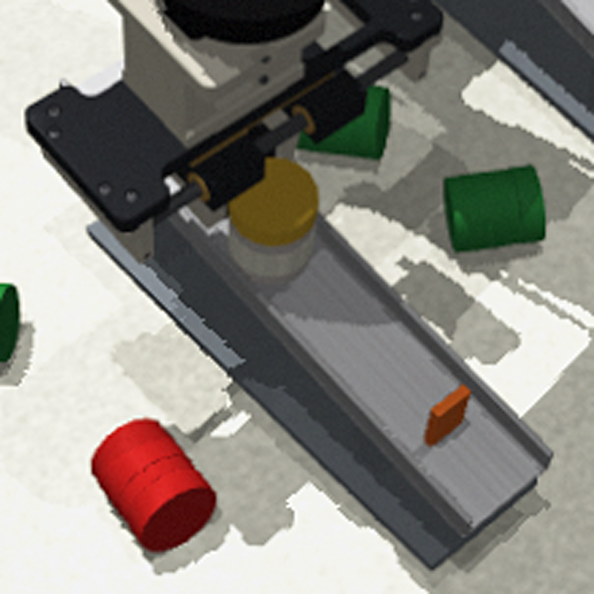

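The pot has been pushed: the cap is now at crop (275,200), still upright, with the fingers behind it. The fit stalled because of float32 rounding, so I'll fix that and carry on.

```bash
sed -i 's/\[-120,0\])/[-110,1],diff_step=.02,x_scale=[10,1])/' look.py; python3 look.py 5
```

```text
yel [235 259  33  33 759] [252.57312253 275.98682477]
pot x,y mm [-131.     0.6] res [-0.4  0.4  0.1 -0.1]
tcp in chute mm [-159.3    0.9   20.9] pot x [-151.5    0.5] F chute [-0.2 -0.2 -0.2] open 0.024846246934273567 5.2
(-50, 0, 20) d [-109.3   -1.     1. ] a [-0.02  0.05  0.04]
```

```bash
python3 -m inch '[{"ax":0,"ay":0,"az":0,"dx":-8,"dy":-1,"dz":0,"fingers":25},{"ax":0,"ay":0,"az":0,"dx":-17,"dy":-1,"dz":0,"fingers":25},{"ax":0,"ay":0,"az":0,"dx":-27,"dy":-1,"dz":0,"fingers":25},{"ax":0,"ay":0,"az":0,"dx":-37,"dy":-1,"dz":0,"fingers":25},{"ax":0,"ay":0,"az":0,"dx":-47,"dy":-1,"dz":0,"fingers":25},{"ax":0,"ay":0,"az":0,"dx":-57,"dy":-1,"dz":0,"fingers":25},{"ax":0,"ay":0,"az":0,"dx":-67,"dy":-1,"dz":0,"fingers":25},{"ax":0,"ay":0,"az":0,"dx":-75,"dy":-1,"dz":0,"fingers":25}]';  python3 look.py 6
```

```text
clock: 6.2
tool_pos: [0.6014, -0.1469, 0.0903]
orientation: [-180.0, -10.0, 175.3]
force: [-0.7, -0.3, -0.3]
opening: 0.0248
yel [271 296  34  34 723] [289.60304288 314.7648686 ]
pot x,y mm [-56.6   0.5] res [-0.6  0.6 -0.4  0.3]
tcp in chute mm [-83.4  -0.1  20.8] pot x [-151.5    0.5] F chute [1.1 0.1 1.1] open 0.02512520489178709 6.25
(-50, 0, 20) d [-33.4   0.    0.9] a [-0.03  0.05  0.04]
```

View pics/s6.png

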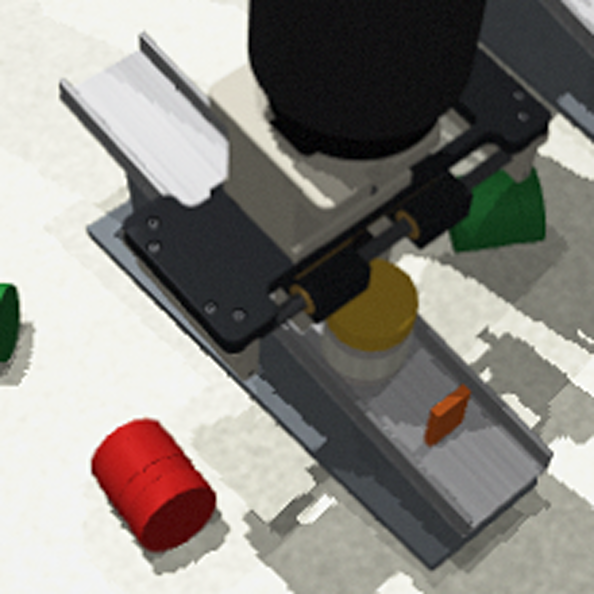

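The pot is upright at crop (372,305), about 34 mm short of the stop.

```bash
python3 -m inch '[{"ax":0,"ay":0,"az":0,"dx":-6,"dy":0,"dz":0,"fingers":25},{"ax":0,"ay":0,"az":0,"dx":-12,"dy":0,"dz":0,"fingers":25},{"ax":0,"ay":0,"az":0,"dx":-17,"dy":0,"dz":0,"fingers":25},{"ax":0,"ay":0,"az":0,"dx":-22,"dy":0,"dz":0,"fingers":25},{"ax":0,"ay":0,"az":0,"dx":-26,"dy":0,"dz":0,"fingers":25},{"ax":0,"ay":0,"az":0,"dx":-29,"dy":0,"dz":0,"fingers":25},{"ax":0,"ay":0,"az":0,"dx":-30,"dy":0,"dz":0,"fingers":25}]';  python3 look.py 7
```

```text
clock: 7.12
tool_pos: [0.6303, -0.1493, 0.0852]
orientation: [-180.0, -10.0, 175.3]
force: [-0.7, 0.8, 0.7]
opening: 0.0249
yel [287 311  33  35 695] [305.62014388 330.9294964 ]
pot x,y mm [-26.9   0.8] res [-1.4  1.4 -0.2  0.2]
tcp in chute mm [-54.7  -0.1  21. ] pot x [-151.5    0.5] F chute [-1.  -0.8 -0.3] open 0.025273986124639766 7.175
(-50, 0, 20) d [-4.7  0.1  1. ] a [-0.02  0.04  0.03]
```

View pics/s7.png

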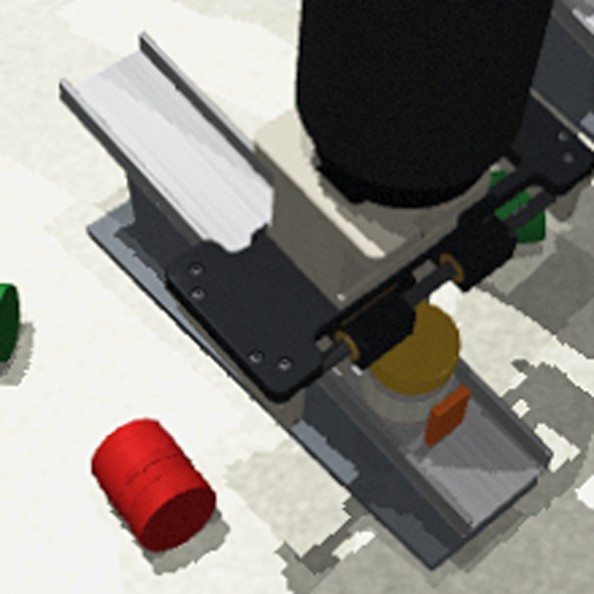

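The pot is about 5 mm from the stop, at crop (415,350). I'll creep in, watching the force.

```bash
python3 -m inch '[{"ax":0,"ay":0,"az":0,"dx":-1,"dy":0,"dz":0,"fingers":25},{"ax":0,"ay":0,"az":0,"dx":-2,"dy":0,"dz":0,"fingers":25},{"ax":0,"ay":0,"az":0,"dx":-3,"dy":0,"dz":0,"fingers":25},{"ax":0,"ay":0,"az":0,"dx":-3,"dy":0,"dz":0,"fingers":25}]';  python3 look.py 8
```

```text
clock: 7.68
tool_pos: [0.6332, -0.1495, 0.0848]
orientation: [-180.0, -10.0, 175.3]
force: [0.1, 0.1, 0.5]
opening: 0.0252
yel [288 313  34  35 698] [307.17191977 332.66189112]
pot x,y mm [-23.5   0.3] res [-1.   1.  -0.3  0.2]
tcp in chute mm [-51.8   0.   21.1] pot x [-151.5    0.5] F chute [-0.2  0.2 -0.3] open 0.025204478777194526 7.725
(-50, 0, 20) d [-1.8 -0.   1.1] a [-0.02  0.04  0.03]
```

```bash
python3 -m inch '[{"ax":0,"ay":0,"az":0,"dx":-1,"dy":0,"dz":0,"fingers":25},{"ax":0,"ay":0,"az":0,"dx":-2,"dy":0,"dz":0,"fingers":25},{"ax":0,"ay":0,"az":0,"dx":-2,"dy":0,"dz":0,"fingers":25}]';  python3 look.py 9
```

```text
clock: 8.1
tool_pos: [0.6347, -0.1497, 0.0845]
orientation: [-180.0, -10.0, 175.3]
force: [-2.9, 0.3, 2.4]
opening: 0.0248
yel [289 313  34  36 687] [308.04075691 333.40756914]
pot x,y mm [-22.2   0.8] res [-1.   1.   0.2 -0.3]
tcp in chute mm [-50.3  -0.1  21.1] pot x [-151.5    0.5] F chute [-4.1 -0.3  1.9] open 0.024954328376813734 8.15
(-50, 0, 20) d [-0.3  0.1  1.1] a [-0.02 -0.01  0.03]
```

The force is 4 N with the pot at x ≈ -22 mm, so it touches the stop. I back off uphill, then up, and check.

```bash
python3 -m inch '[{"ax":0,"ay":0,"az":0,"dx":3,"dy":0,"dz":0,"fingers":25},{"ax":0,"ay":0,"az":0,"dx":12,"dy":0,"dz":0,"fingers":25},{"ax":0,"ay":0,"az":0,"dx":35,"dy":0,"dz":0,"fingers":25},{"ax":0,"ay":0,"az":0,"dx":60,"dy":0,"dz":-25,"fingers":25},{"ax":0,"ay":0,"az":0,"dx":90,"dy":0,"dz":-70,"fingers":25},{"ax":0,"ay":0,"az":0,"dx":120,"dy":0,"dz":-110,"fingers":25},{"ax":0,"ay":0,"az":0,"dx":150,"dy":0,"dz":-130,"fingers":25},{"ax":0,"ay":0,"az":0,"dx":150,"dy":0,"dz":-130,"fingers":25}]';  python3 look.py 10; python3 - <<'E'
from h import *
for n in['scene','top']:
    s=snapshot(n);print(n,[(round(d['score'],2),np.round(d['bbox']).tolist()) for d in search_frame('blue_pot_center',n)])
    cv2.imwrite(f'pics/{n}10.png',s['image'][:,:,::-1])
E
```

```text
clock: 9.15
tool_pos: [0.51, -0.1394, 0.2414]
orientation: [180.0, -9.6, 175.3]
force: [0.6, -0.3, 0.3]
opening: 0.0251
yel [288 313  35  36 974] [304.39219713 330.34907598]
pot x,y mm [-22.6   0.3] res [-0.5  0.5  0.2 -0.2]
tcp in chute mm [-2.003e+02  1.000e-01  1.523e+02] pot x [-151.5    0.5] F chute [-0.2 -0.1 -0.5] open 0.025028502261348718 9.2
(-50, 0, 20) d [-149.7   -0.2  132.9] a [0.02 0.24 0.05]
scene [(0.72, [345.0, 158.0, 30.0, 40.0])]
top []
```

View pics/s10.png

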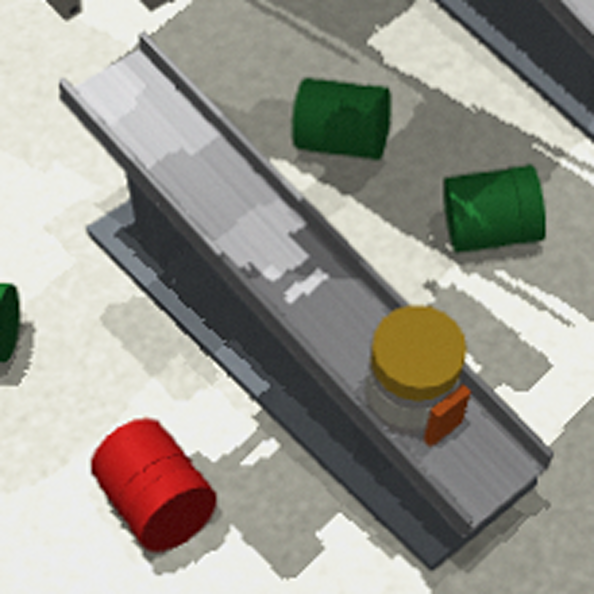

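View pics/scene10.png

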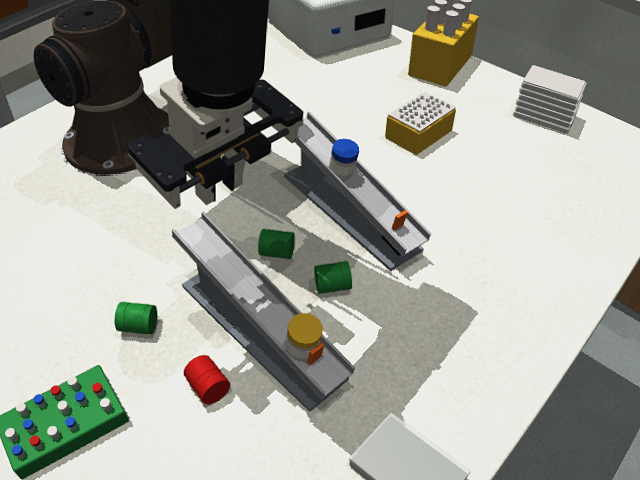

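The pot stands upright against the stop, cap at scene (305,330) and stop at (316,350). The blue cap is still at (345,152), and the arm is clear.

```bash
python3 -c "
from plant import *
print(close_job())"
```

```text
the job is handed in; nothing more can be done
None
```

I slid the yellow-capped pot about 130 mm down its chute until it met the orange stop, then backed the arm away and handed the job in. The hand-in gives no verdict.

**How it was done:** I pushed from uphill with the fingers part-closed and the tool square to the chute floor, at about 80 mm/s or less. I crept the last few millimetres until the force rose to about 4 N at the stop.

**Last checks:**
- **Yellow pot:** it measures x ≈ -22.6 mm and y ≈ 0.3 mm in the chute frame, and looks upright in the picture.
- **Blue pot:** in the scene camera it is within about 1 pixel of where it started. The top camera did not report it in the last picture, so that check rests on one view.
- **Time:** it took about 9 s of the 30 s allowed.

**What went wrong:** one move was refused because its rows lacked the turn keys, so I resent it. One position fit stalled on rounding, and I fixed and reran it.

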